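# Cap three culture flasks with the caps that fit

## Robot

A 6-joint arm with a two-finger parallel gripper is mounted at the origin on the work surface. World frame = base frame: x ahead of the robot, y to its left, z up, the work surface at z = 0. Lengths are in m, angles in rad, forces in N, time in s.
With the tool pointing down it reaches from about 0.375 to 0.975 m from the base axis. Payload 3.8 kg.
Tool frame: the origin (TCP) lies at the very end of the fingers, on their centre line; the grasp point (between the pads) lies 19 mm behind it; z points along the fingers, y is the direction in which the jaws open and shut (so a half turn about z gives the same grasp; the last joint's range is limited). The gripper opens to 85 mm and grips with 20 to 120 N. Pads are 22 mm wide; open, the fingers measure 114 mm over their backs; the gripper's body (76 mm by 85 mm) begins 54 mm behind the grasp point. The pads swing forward as they close: fully open they stand 13 mm farther back than shut.
Start: joints at [1.269, 0.264, 1.604, -0, 1.274, -0.037], TCP at [0.177, 0.651, 0.231] pointing down, gripper open.
Joint ranges: [-2.63, 2.63], [-0.94, 2.18], [0.31, 2.57], [-1.31, 4.45], [0, 2.66], [-2.55, 2.55]. Speed limits (rad/s): [2.57, 2.57, 3.14, 3.14, 3.14, 3.14].

## Interface

Orientations are given as a unit quaternion [x, y, z, w].
In Python, from plant import ctrl gives the robot as it stands.
- The arm moves only by the tool apply_moves, never from a script. Its argument "moves" is a list of rows, each a list of 3 entries, a list of its own where there are three numbers: the turn, a rotation vector about the tool's x, y, z in degrees, then the shift along the tool's x, y, z in mm, then the opening, from 0 (shut) to 1 (fully open). In form: [[[rx, ry, rz], [tx, ty, tz], claw], ...]. A call has 1 to 8 rows; each row shifts and turns the commanded pose from where the row before left it, along the tool's axes as they then stand; what a row does not reach is not made up. A row lasts 1/12 s, in which the tool goes at most 41.7 mm and 7.16 degrees, less where a joint would pass 70% of its speed; a pose out of reach is approached as far as the arm can. A call is refused whole if a number of a shift passes 41.7 or a number of a turn 7.16, either way. A call with a gripper value outside its range is refused whole. The fingers move at their own pace and stop on an object; "newtons" is the grip in N (left out, the last holds). Time passes only in rows, so rows that do not move let the fingers close. It gives the time, the measured TCP pose, the force and the opening at its end, in the units of the state.
- ctrl.state(): the state, without advancing time (a new reading comes with each control period).
- ctrl.camera(name): name is "side" or "top" or "wrist"; returns (picture, depth): 480x640x3 uint8, red, green, blue; 480x640 float32, m along the optical axis (not along the pixel's ray), 0 where there is no reading.
- ctrl.camera_model(name): a dict with "camera_matrix" (3x3 intrinsics, pixels), "D" ([k1, k2, p1, p2, k3] as OpenCV has them; the pictures are not rectified), "extrinsics" (4x4, takes a point from world to camera coordinates). Camera axes: x right, y down, z forward; pixel columns grow to the right and rows downward; lengths in m; the calibration is good to about 2 mm. A picture is of the moment at which its call begins: read the wrist's pose just before it. camera_model takes no time and is no camera call; for the wrist camera it gives the pose at the moment of the call.
- ctrl.job_done(): hands the job in, once; it reports no verdict.
Trained networks look in the newest picture that a camera, given by its name, has taken for a name from the list of things; names that differ only in an ending like _2 or _b are one class to them, and where a whole thing is asked for, a point or a joint stands for the part that bears it (a point fixed in the world has none). Each returns a list of dicts, best first, with "confidence" (0 to 1); they miss things now and then, are a little off and sometimes report something else, mostly with a low value. They report only what shows in the picture. A call takes as long as a camera call. They do not tell look-alikes from the thing itself.
- ctrl.recognise(label, camera): "box" ([left, top, right, bottom] in pixels, round what is visible of it).
- ctrl.trace(label, camera): "pixels" (480x640 bool, what is visible of it) and "box" ([left, top, right, bottom] in pixels, round what is visible of it).
The state is a dict: "clock": time; "q": joint angles; "qvel": joint speeds; "tau": joint torques, N m; "ee_pos": TCP position; "ee_rot": TCP orientation; "force": force on the tool from outside, world axes, zero at the start; "torque": the same for the moment, N m; "opening": opening from 0.0 (shut) to 1.0 (fully open).
Only numpy, scipy, OpenCV 4.12 (cv2) and the standard library are available. Lean on these libraries where they do the work, as an engineer would, in place of code of your own. Each camera call takes 0.05 s, during which the arm holds its last target. There are 200 camera calls.

## Task

Three open culture flasks are clamped on the shaker and their plain metal slip-on caps stand mixed up on the bench beside it; necks and caps differ by only a few millimetres and nothing is marked, so find by trial which cap belongs to which flask. Close every flask with its own cap, the one that slides over the neck with little play (not a wider one that rattles on it), straight and fully down until the top of the cap rests on the rim of the glass, and let go of it. Never force a cap that will not go on, and leave the other things on the bench standing where they are.

Things in the scene. Friction and masses are not known exactly. Their poses are not given: they have to be found in the camera images.
- flask_p_rim (a point): Centre of the mouth of a clear glass conical flask, at the height of its rim, 244 mm above the bench. Upright, held fast by a steel spring clamp on the shaker; foot 85 mm wide, straight neck 62 mm long with a square-edged rim. The necks of the three flasks are 33, 38 and 43 mm in outside diameter, one each; which is which is not told.
- flask_q_rim (a point): Centre of the mouth of a clear glass conical flask, at the height of its rim, 244 mm above the bench. Upright, held fast by a steel spring clamp on the shaker; foot 85 mm wide, straight neck 62 mm long with a square-edged rim. The necks of the three flasks are 33, 38 and 43 mm in outside diameter, one each; which is which is not told.
- flask_r_rim (a point): Centre of the mouth of a clear glass conical flask, at the height of its rim, 244 mm above the bench. Upright, held fast by a steel spring clamp on the shaker; foot 85 mm wide, straight neck 62 mm long with a square-edged rim. The necks of the three flasks are 33, 38 and 43 mm in outside diameter, one each; which is which is not told.
- cap_a_mid (a point): Centre, half-way up, of a loose plain metal cylindrical slip-on cap standing mouth down on the bench; z up along its axis. 60 mm high, wall 2.5 mm, open below, bore 52 mm deep, about 70 g. Grip it across the outside from above. The bores of the three caps are 36, 41 and 46 mm (outside 41, 46 and 51 mm), one each; which is which is not told.
- cap_a_seat (a point): Centre of the underside of the closed top, inside cap_a, 22 mm above cap_a_mid; it comes to rest on a flask's rim. A cap belongs on the neck 3 mm narrower than its bore: side play there is 3 mm in all (1.5 mm each way), on narrower necks 8 or 13 mm; over a wider neck it does not go.
- cap_b_mid (a point): Centre, half-way up, of a loose plain metal cylindrical slip-on cap standing mouth down on the bench; z up along its axis. 60 mm high, wall 2.5 mm, open below, bore 52 mm deep, about 70 g. Grip it across the outside from above. The bores of the three caps are 36, 41 and 46 mm (outside 41, 46 and 51 mm), one each; which is which is not told.
- cap_b_seat (a point): Centre of the underside of the closed top, inside cap_b, 22 mm above cap_b_mid; it comes to rest on a flask's rim. A cap belongs on the neck 3 mm narrower than its bore: side play there is 3 mm in all (1.5 mm each way), on narrower necks 8 or 13 mm; over a wider neck it does not go.
- cap_c_mid (a point): Centre, half-way up, of a loose plain metal cylindrical slip-on cap standing mouth down on the bench; z up along its axis. 60 mm high, wall 2.5 mm, open below, bore 52 mm deep, about 70 g. Grip it across the outside from above. The bores of the three caps are 36, 41 and 46 mm (outside 41, 46 and 51 mm), one each; which is which is not told.
- cap_c_seat (a point): Centre of the underside of the closed top, inside cap_c, 22 mm above cap_c_mid; it comes to rest on a flask's rim. A cap belongs on the neck 3 mm narrower than its bore: side play there is 3 mm in all (1.5 mm each way), on narrower necks 8 or 13 mm; over a wider neck it does not go.
- shaker: Fixed white bench-top orbital shaker, origin at the middle of its foot on the bench; aluminium platform 290 mm (its x) by 270 mm (its y), top 90 mm above the bench. On it four clamps at the corners of a 132 mm square (66 mm from the centre along its x and y): three hold flasks, the fourth is empty.
- beaker: Small glass beaker, 51 mm wide, 70 mm high, bystander; origin at the centre of its underside.
- lab_bottle: Glass jar with blue lid, 56 mm wide, 105 mm high, bystander; origin at the centre of its underside.
- tip_box: Blue pipette-tip box, 122 by 84 mm, 54 mm high, bystander; origin at the centre of its underside.
- marker: White marker pen with black cap, 130 mm long and 11 mm thick, lying, bystander; origin under its middle.
- timer: Flat white bench timer, 60 by 68 mm, 16 mm thick, bystander; origin at the centre of its underside.
- wash_bottle: Whitish wash bottle with spout, 72 mm wide, 205 mm high, bystander; origin at the centre of its underside.
Mind the look-alikes: they are no part of the job. What is shaped like the part that bears cap_a_mid but green, orange or yellow is not meant.

How it is judged:
By the outcome, as a careful person would: the job done as asked, in the order asked, and still so for the second after the job is handed in, with the robot touching nothing.
It also fails if it takes over 72 s, if anything falls off the work surface, if the arm or the gripper's body presses on something with over 40 N, if the wrist force passes 120 N, or if a joint passes its speed limit or range.

## Working session

There is one attempt and no reset: what is moved stays moved. The work goes in short steps, Python scripts to look and compute and a tool call to move; the robot and the scene stay as the last step left them, time stands still between calls to the robot, and variables do not carry over. Pictures are saved under pics/ and viewed, about 8 in all and at most 12, crops included, and the job is handed in when it is done.

Besides the shell and the picture viewer there is one more tool, called after "Emit:" as name(argument=value, ...), one argument or row to a line, values as JSON. apply_moves: Moves the arm, as the interface text tells. Its arguments: {"type":"object","properties":{"moves":{"type":"array"},"newtons":{"type":"number"}},"required":["moves"]}

```bash
ls; mkdir -p pics; cat > h.py <<'E'
import numpy as np,cv2
from plant import ctrl
def cam(n):
    m=ctrl.camera_model(n); p,d=ctrl.camera(n)
    return p,d,m
def world(m,u,v,z=None,d=None):
    K=np.array(m["camera_matrix"]);D=np.array(m["D"],float);E=np.array(m["extrinsics"])
    uv=np.array(list(zip(np.atleast_1d(u),np.atleast_1d(v))),float).reshape(-1,1,2)
    r=cv2.undistortPoints(uv,K,D).reshape(-1,2); r=np.c_[r,np.ones(len(r))]
    R=E[:3,:3];t=E[:3,3];o=-R.T@t; w=r@R
    s=(z-o[2])/w[:,2] if d is None else np.atleast_1d(d)
    return o+w*s[:,None]
E
python3 - <<'E'
from h import *
ims=[]
print(ctrl.state())
for n in("side","top"):
    p,d,m=cam(n); np.savez(f"/tmp/{n}.npz",p=p,d=d)
    cv2.imwrite(f"pics/{n}0.png",p[:,:,::-1])
    E=np.array(m["extrinsics"]);print(n,-E[:3,:3].T@E[:3,3],E[2,:3],m["camera_matrix"][0])
    for l in("cap_a_mid","flask_p_rim","shaker","beaker","lab_bottle","wash_bottle"):
        for r in ctrl.recognise(l,n)[:7]: 
            b=r["box"];u=(b[0]+b[2])/2
            print(l,np.round(b),round(r["confidence"],2))
E
```

```text
pics
{'clock': 0.0, 'q': array([ 1.26908209e+00,  2.64739478e-01,  1.60543843e+00,  2.28886833e-05,
        1.27370420e+00, -3.69292236e-02]), 'qvel': array([ 0.00103662, -0.00120911, -0.00051002,  0.00060492, -0.0002358 ,
       -0.00102353]), 'tau': array([ 9.63641869e-04, -5.15109444e+01, -3.67310429e+01, -9.28027362e-05,
        1.31993688e-02,  3.06406480e-05]), 'ee_pos': array([0.17643469, 0.65074082, 0.22993647]), 'ee_rot': array([ 1.32009333e-01,  9.91247812e-01, -1.12651240e-03, -2.03684884e-04]), 'force': array([-0.15824674,  0.18233   , -0.73801761]), 'torque': array([-0.02484332, -0.00241409, -0.03378934]), 'opening': 1.0001245448976483}
side [-0.02881381 -0.6168963   0.91777358] [ 0.52621326  0.52385211 -0.66983474] [439.36443714   0.         310.88608272]
cap_a_mid [384. 328. 410. 359.] 0.94
cap_a_mid [378. 270. 402. 297.] 0.94
cap_a_mid [346. 276. 364. 301.] 0.71
cap_a_mid [433. 382. 461. 418.] 0.7
cap_a_mid [352. 307. 376. 341.] 0.62
flask_p_rim [214. 204. 253. 264.] 0.83
flask_p_rim [344. 275. 364. 303.] 0.56
flask_p_rim [382. 383. 421. 426.] 0.39
shaker [174. 195. 305. 296.] 0.63
shaker [214. 207. 253. 266.] 0.43
beaker [411. 284. 435. 315.] 0.56
lab_bottle [334. 344. 360. 389.] 0.82
lab_bottle [347. 277. 365. 302.] 0.24
wash_bottle [452. 316. 521. 387.] 0.67
wash_bottle [320. 313. 332. 340.] 0.56
top [ 0.33545251 -0.01677054  1.50422387] [ 0.15803255  0.00414854 -0.98742519] [483.65130015   0.         329.37755269]
cap_a_mid [472. 254. 495. 273.] 0.85
cap_a_mid [380. 196. 398. 214.] 0.6
cap_a_mid [394. 241. 412. 264.] 0.58
cap_a_mid [422. 242. 441. 257.] 0.54
flask_p_rim [258. 266. 291. 297.] 0.62
flask_p_rim [373. 269. 385. 280.] 0.57
flask_p_rim [368. 221. 382. 239.] 0.55
flask_p_rim [422. 241. 440. 256.] 0.44
shaker [205. 207. 303. 310.] 0.72
beaker [414. 189. 429. 207.] 0.5
lab_bottle [409. 284. 434. 303.] 0.7
lab_bottle [366. 222. 380. 237.] 0.3
wash_bottle [472. 202. 509. 240.] 0.69
```

```bash
python3 - <<'E'
import cv2
a=cv2.imread("pics/side0.png")[170:450,150:550];b=cv2.imread("pics/top0.png")[150:350,180:540]
cv2.imwrite("pics/side1.png",cv2.resize(a,(800,560),interpolation=cv2.INTER_CUBIC));cv2.imwrite("pics/top1.png",cv2.resize(b,(792,440),interpolation=cv2.INTER_CUBIC))
E
```

```text
(no output)
```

View pics/side1.png

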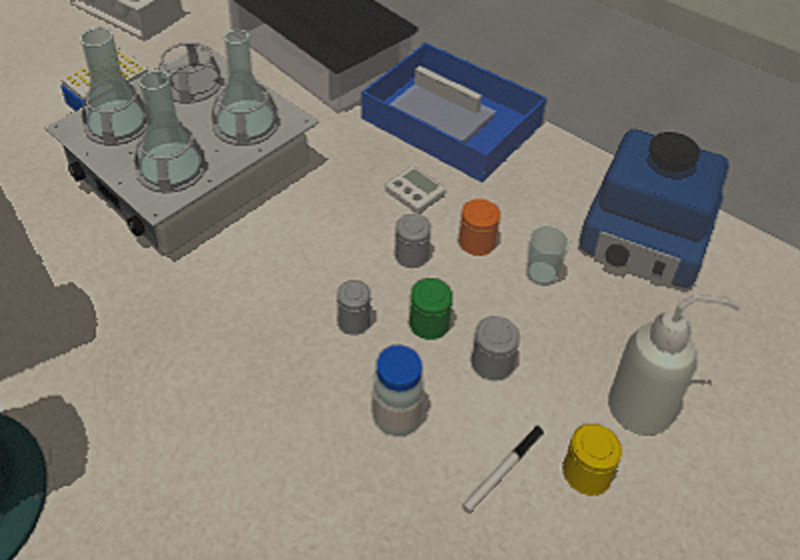

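View pics/top1.png

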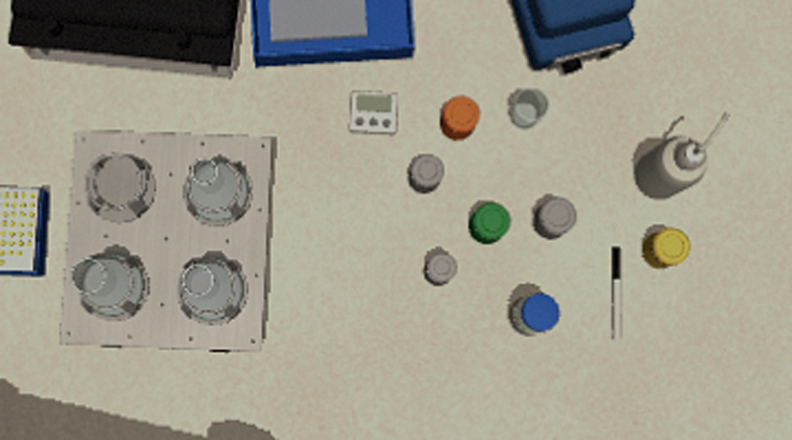

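The three grey caps are at side crop (413,240), (353,306) and (496,347), and at top crop (427,172), (440,267) and (556,217). The look-alikes are orange (460,117), green (490,222) and yellow (667,247), plus the blue-lidded jar (540,312); I reject these by colour. The flask rims are at top crop (207,172), (91,276) and (199,281), and the clamp at (121,187) is empty.

```bash
python3 - <<'E'
from h import *
m=ctrl.camera_model("top"); z=np.load("/tmp/top.npz"); d=z["d"]; 
vv,uu=np.mgrid[0:480,0:640]
W=world(m,uu.ravel(),vv.ravel(),d=d.ravel()).reshape(480,640,3)
for n,(u,v) in dict(capN=(427,172),capS=(440,267),capE=(556,217),green=(490,222),jar=(540,312),orange=(460,117),beaker=(528,105)).items():
    u=180+u/2.2;v=150+v/2.2
    c=world(m,u,v,z=.06)[0]
    sel=(abs(W[...,2]-(.06 if n!="jar" else .105))<.012)&(np.hypot(uu-u,vv-v)<16)
    P=W[sel]; print(n,c.round(3),sel.sum(),P.mean(0).round(4),(np.percentile(P,98,0)-np.percentile(P,2,0)).round(4), 2*np.sqrt(sel.sum()/np.pi)*1.43/483)
for u,v in((207,172),(91,276),(199,281)):
    u=180+u/2.2;v=150+v/2.2
    print(world(m,u,v,z=.244)[0].round(4), d[int(v),int(u)], W[int(v),int(u)].round(3))
mw=ctrl.camera_model("wrist");E=np.array(mw["extrinsics"]);print(-E[:3,:3].T@E[:3,3],E[2,:3],mw["camera_matrix"])
E
```

```text
capN [ 0.603 -0.147  0.06 ] 180 [ 0.6072 -0.1465  0.0591] [0.0418 0.0425 0.0151] 0.04482086343464384
capS [ 0.472 -0.161  0.06 ] 151 [ 0.4727 -0.1629  0.0592] [0.036  0.0384 0.0147] 0.04105182223950302
capE [ 0.539 -0.323  0.06 ] 229 [ 0.5418 -0.3239  0.0587] [0.0461 0.047  0.0135] 0.050554719747637
green [ 0.533 -0.232  0.06 ] 228 [ 0.5356 -0.2338  0.059 ] [0.047  0.0457 0.0153] 0.050444217495839154
jar [ 0.409 -0.296  0.06 ] 240 [ 0.4072 -0.2857  0.1044] [0.0436 0.046  0.0121] 0.05175467513860615
orange [ 0.681 -0.195  0.06 ] 220 [ 0.6875 -0.1969  0.059 ] [0.0474 0.0455 0.0137] 0.04955132893082454
beaker [ 0.697 -0.291  0.06 ] 89 [ 0.7019 -0.2966  0.0615] [0.0476 0.0452 0.0224] 0.031516571665060625
[0.5726 0.1349 0.244 ] 1.429599 [0.6   0.153 0.1  ]
[0.4481 0.2733 0.244 ] 1.4094336 [0.462 0.308 0.099]
[0.441  0.1436 0.244 ] 1.4123646 [0.456 0.164 0.094]
[0.09949599 0.67401766 0.37562955] [ 0.29981806 -0.08036031 -0.95060578] [[429.5605039    0.         318.2928595 ]
 [  0.         429.5605039  238.92125706]
 [  0.           0.           1.        ]]
```

Emit:
apply_moves(
  moves=[
    [[0,0,-5.07],[0,0,-41.7],1],
    [[0,0,-5.07],[0,0,-41.7],1],
    [[0,0,-5.07],[0,0,-41.7],1],
    [[0,0,0],[0,0,-41.7],1],
    [[0,0,0],[0,0,-41.7],1],
    [[0,0,0],[-21,-34.6,0],1],
    [[0,0,0],[-21,-34.6,0],1],
    [[0,0,0],[-21,-34.6,0],1],
  ],
)

```text
clock: 1.37
ee_pos: [0.2401, 0.5474, 0.4411]
ee_rot: [-0.001, 1.0, 0.001, 0.001]
force: [1.1, -0.4, 0.1]
opening: 1.003
```

Emit:
apply_moves(
  moves=[
    [[0,0,0],[-21,-34.6,0],1],
    [[0,0,0],[-21,-34.6,0],1],
    [[0,0,0],[-21,-34.6,0],1],
    [[0,0,0],[-21,-34.6,0],1],
    [[0,0,0],[-21,-34.6,0],1],
    [[0,0,0],[-21,-34.6,0],1],
    [[0,0,0],[-21,-34.6,0],1],
    [[0,0,0],[-21,-34.6,0],1],
  ],
)

```text
clock: 2.03
ee_pos: [0.4084, 0.2692, 0.44]
ee_rot: [-0.0, 1.0, 0.0, 0.0]
force: [0.9, 0.3, -0.5]
opening: 1.0
```

Emit:
apply_moves(
  moves=[
    [[0,0,0],[-21,-34.6,0],1],
    [[0,0,0],[-21,-34.6,0],1],
    [[0,0,0],[0,0,0],1],
    [[0,0,0],[0,0,0],1],
  ],
)

```text
clock: 2.37
ee_pos: [0.4508, 0.1999, 0.4396]
ee_rot: [0.002, 1.0, 0.0, -0.0]
force: [0.2, 0.9, -0.3]
opening: 1.001
```

```bash
python3 - <<'E'
from h import *
s=ctrl.state();print(s["clock"],s["ee_pos"],s["ee_rot"],s["q"])
p,d,m=cam("wrist");np.savez("/tmp/w1.npz",p=p,d=d,**{k:np.array(v) for k,v in m.items()})
K=np.array(m["camera_matrix"]);D=np.array(m["D"]);E=np.array(m["extrinsics"])
for c in([.5726,.1349,.244],[.4481,.2733,.244],[.441,.1436,.244]):
    print(cv2.projectPoints(np.array([c]),cv2.Rodrigues(E[:3,:3])[0],E[:3,3],K,D)[0].ravel())
cv2.imwrite("pics/w1.png",p[:,:,::-1])
E
```

```text
2.3667 [0.45078321 0.19994697 0.43963504] [ 2.12687354e-03  9.99997734e-01  8.96896373e-05 -2.99701144e-05] [ 3.66833115e-01 -1.43004479e-01  1.66050925e+00  1.89193256e-04
  1.62407910e+00 -1.19969938e+00]
[244.02709284 335.31257447]
[406.69121133 198.83697097]
[245.56678928 190.73442828]
```

View pics/w1.png

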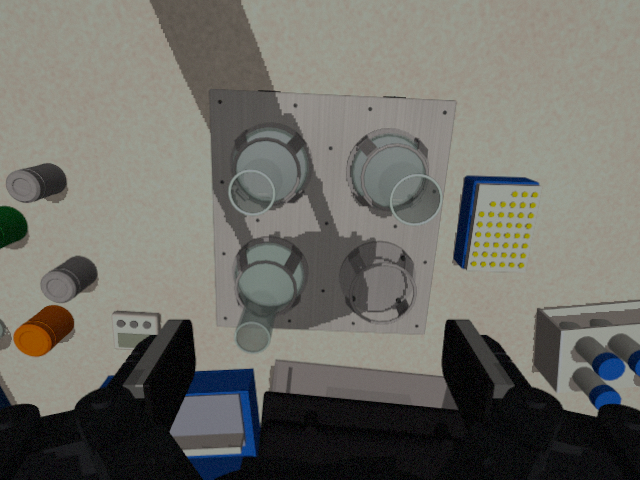

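The rims are at about (252,192), (415,199) and (254,335). I'll fit 3D circles at z=0.244 to get their centres and radii.

```bash
cat > fit.py <<'E'
from h import *
def fit(p,m,c0,z=.244,radii=np.array([16.5,19,21.5])/1e3,R=.012):
    g=cv2.GaussianBlur(cv2.cvtColor(p,cv2.COLOR_RGB2GRAY).astype(np.float32),(0,0),.8)
    G=np.hypot(cv2.Sobel(g,5,1,0),cv2.Sobel(g,5,0,1)); G=np.minimum(G,60)
    K=np.array(m["camera_matrix"]);D=np.array(m["D"]);E=np.array(m["extrinsics"]);rv=cv2.Rodrigues(E[:3,:3])[0]
    t=np.linspace(0,2*np.pi,90,endpoint=False);out=[]
    for r in radii:
        best=(0,)
        for st,ra in((.001,R),(.00025,.001)):
            cc=c0 if st==.001 else best[1:3]
            for x in np.arange(cc[0]-ra,cc[0]+ra+1e-9,st):
                for y in np.arange(cc[1]-ra,cc[1]+ra+1e-9,st):
                    P=np.c_[x+r*np.cos(t),y+r*np.sin(t),0*t+z]
                    q=cv2.projectPoints(P,rv,E[:3,3],K,D)[0].reshape(-1,2).astype(np.float32)
                    s=cv2.remap(G,q[None,:,0],q[None,:,1],cv2.INTER_LINEAR).mean()
                    if s>best[0]:best=(s,x,y)
        out.append((round(float(r)*2e3,1),)+tuple(np.round(best,4)))
    return out
E
python3 - <<'E'
from fit import *
z=np.load("/tmp/w1.npz");m={k:z[k] for k in("camera_matrix","D","extrinsics")}
for u,v in((252,192),(415,199),(254,335)):
    c=world(m,u,v,z=.244)[0];print(c.round(4));print(*fit(z["p"],m,c[:2],radii=np.arange(15.5,23,.5)/1e3,R=.006),sep="\n")
E
```

```text
[0.442  0.1487 0.244 ]
(31.0, np.float64(42.9689), np.float64(0.4413), np.float64(0.149))
(32.0, np.float64(51.8721), np.float64(0.4423), np.float64(0.1485))
(33.0, np.float64(58.6921), np.float64(0.4423), np.float64(0.1482))
(34.0, np.float64(56.7924), np.float64(0.4425), np.float64(0.148))
(35.0, np.float64(56.6175), np.float64(0.4418), np.float64(0.1495))
(36.0, np.float64(56.5825), np.float64(0.4413), np.float64(0.149))
(37.0, np.float64(52.6486), np.float64(0.4418), np.float64(0.148))
(38.0, np.float64(54.4692), np.float64(0.4425), np.float64(0.148))
(39.0, np.float64(52.0695), np.float64(0.443), np.float64(0.148))
(40.0, np.float64(45.8646), np.float64(0.4435), np.float64(0.1482))
(41.0, np.float64(39.0438), np.float64(0.444), np.float64(0.1492))
(42.0, np.float64(35.5771), np.float64(0.4445), np.float64(0.1522))
(43.0, np.float64(34.1625), np.float64(0.4458), np.float64(0.144))
(44.0, np.float64(35.5545), np.float64(0.446), np.float64(0.1437))
(45.0, np.float64(36.2675), np.float64(0.4465), np.float64(0.1435))
[0.4483 0.28   0.244 ]
(31.0, np.float64(35.1307), np.float64(0.452
[... 1307 characters left out ...]
 np.float64(0.1429))
(36.0, np.float64(45.0684), np.float64(0.5711), np.float64(0.1426))
(37.0, np.float64(43.3656), np.float64(0.5708), np.float64(0.1419))
(38.0, np.float64(41.1605), np.float64(0.5708), np.float64(0.1414))
(39.0, np.float64(38.6313), np.float64(0.5708), np.float64(0.1409))
(40.0, np.float64(36.3675), np.float64(0.5703), np.float64(0.1404))
(41.0, np.float64(34.3757), np.float64(0.5696), np.float64(0.1396))
(42.0, np.float64(33.4152), np.float64(0.5691), np.float64(0.1386))
(43.0, np.float64(33.2987), np.float64(0.5688), np.float64(0.1379))
(44.0, np.float64(32.4428), np.float64(0.5688), np.float64(0.1376))
(45.0, np.float64(31.4396), np.float64(0.5683), np.float64(0.1369))
```

```bash
python3 - <<'E'
from fit import *
z=np.load("/tmp/w1.npz");m={k:z[k] for k in("camera_matrix","D","extrinsics")}
mt=ctrl.camera_model("top");t=np.load("/tmp/top.npz")
for c in((.4425,.1465),(.449,.277),(.574,.139)):
    print("top",fit(t["p"],mt,c,R=.01))
# same cap seen by both
W=z; vv,uu=np.mgrid[0:480,0:640]
P=world(m,uu.ravel(),vv.ravel(),d=W["d"].ravel()).reshape(480,640,3)
for n,c in dict(capS=(35,182),capN=(68,280),orange=(40,335)).items():
    s=(abs(P[...,2]-.06)<.004)&(np.hypot(uu-c[0],vv-c[1])<35);print(n,s.sum(),P[s].mean(0).round(4))
b=P[(W["d"]>0)&(abs(P[...,2])<.02)];print("bench z wrist",np.median(b[:,2]))
T=world(mt,*[a.ravel() for a in np.meshgrid(range(640),range(480))],d=t["d"].ravel()).reshape(480,640,3)
b=T[abs(T[...,2])<.02];print("bench z top",np.median(b[:,2]))
# shaker platform edges in both
for n,X in(("w",P),("t",T)):
    s=(abs(X[...,2]-.09)<.006)&(X[...,0]>.3)&(X[...,0]<.75)&(X[...,1]>.0)&(X[...,1]<.45)
    rr=cv2.minAreaRect(X[s][:,:2].astype(np.float32)*1000);print(n,rr,X[s].mean(0))
E=m["extrinsics"]
for yy in(-.042,.042):
    q=np.array([.4508,.2+yy,.4396]);print(cv2.projectPoints(q[None],cv2.Rodrigues(E[:3,:3])[0],E[:3,3],m["camera_matrix"],m["D"])[0].ravel())
E
```

```text
top [(33.0, np.float64(46.8998), np.float64(0.4477), np.float64(0.1448)), (38.0, np.float64(49.0122), np.float64(0.4435), np.float64(0.1455)), (43.0, np.float64(51.7572), np.float64(0.4435), np.float64(0.1482))]
top [(33.0, np.float64(45.9327), np.float64(0.4472), np.float64(0.272)), (38.0, np.float64(54.4578), np.float64(0.449), np.float64(0.2747)), (43.0, np.float64(54.6886), np.float64(0.4487), np.float64(0.2772))]
top [(33.0, np.float64(52.7407), np.float64(0.5765), np.float64(0.137)), (38.0, np.float64(50.2324), np.float64(0.5742), np.float64(0.1405)), (43.0, np.float64(43.9902), np.float64(0.5697), np.float64(0.1342))]
capS 918 [ 0.4724 -0.1587  0.0607]
capN 897 [ 0.6069 -0.1422  0.0608]
orange 1002 [ 0.6859 -0.1919  0.0607]
bench z wrist 0.0018686097116872302
bench z top 5.348658669346307e-05
w ((559.8460693359375, 209.00692749023438), (270.616943359375, 387.0628662109375), 87.33463287353516) [0.4945494  0.21379276 0.09200377]
t ((512.6561279296875, 208.5933074951172), (270.2450256347656, 292.3014221191406), 87.13127899169922) [0.5132756  0.20895934 0.09045273]
[201.91882498 322.11494134]
[425.01223477 321.36245399]
```

Emit:
apply_moves(
  moves=[
    [[0,0,0],[-2.4,-40.1,0],1],
    [[0,0,0],[-2.4,-40.1,0],1],
    [[0,0,0],[-2.4,-40.1,0],1],
    [[0,0,0],[-2.4,-40.1,0],1],
    [[0,0,0],[-2.4,-40.1,0],1],
    [[0,0,0],[-2.4,-40.1,0],1],
    [[0,0,0],[-2.4,-40.1,0],1],
    [[0,0,0],[-2.4,-40.1,0],1],
  ],
)

```text
clock: 3.08
ee_pos: [0.4694, -0.1188, 0.4401]
ee_rot: [-0.002, 1.0, 0.0, 0.001]
force: [-0.2, -0.0, 0.2]
opening: 1.0
```

Emit:
apply_moves(
  moves=[
    [[0,0,0],[-2.4,-40.1,0],1],
    [[0,0,0],[0,0,37],1],
    [[0,0,0],[0,0,37],1],
    [[0,0,0],[0,0,37],1],
    [[0,0,0],[0,0,37],1],
    [[0,0,0],[0,0,37],1],
    [[0,0,0],[0,0,0],1],
  ],
)

```text
clock: 3.67
ee_pos: [0.4667, -0.155, 0.2455]
ee_rot: [-0.002, 1.0, 0.003, -0.007]
force: [-1.6, 1.2, -1.1]
opening: 1.0
```

```bash
cat >> fit.py <<'E'
def captop(tag,c0=None):
    s=ctrl.state();p,d,m=cam("wrist");np.savez(f"/tmp/{tag}.npz",p=p,d=d,**{k:np.array(v) for k,v in m.items()})
    cv2.imwrite(f"pics/{tag}.png",p[:,:,::-1])
    vv,uu=np.mgrid[0:480,0:640];P=world(m,uu.ravel(),vv.ravel(),d=d.ravel()).reshape(480,640,3)
    c=s["ee_pos"][:2] if c0 is None else c0
    k=(abs(P[...,2]-.061)<.003)&(np.hypot(P[...,0]-c[0],P[...,1]-c[1])<.04)
    q=P[k];print("clock",s["clock"],"tcp",s["ee_pos"].round(4),"n",k.sum(),"cap top",q.mean(0).round(4),"ext",np.ptp(q,0).round(4),"px",uu[k].mean(),vv[k].mean())
    for r in(20.5,23,25.5): print(fit(p,m,q.mean(0)[:2],z=.06,radii=[r/1e3],R=.004))
E
python3 -c "
from fit import *;captop('w2')"
```

```text
clock 3.6667 tcp [ 0.4667 -0.155   0.2455] n 1988 cap top [ 0.4716 -0.1609  0.0609] ext [0.0403 0.04   0.0059] px 306.8259557344064 214.9185110663984
[(41.0, np.float64(55.7957), np.float64(0.4729), np.float64(-0.1612))]
[(46.0, np.float64(40.4193), np.float64(0.4671), np.float64(-0.1594))]
[(51.0, np.float64(34.5734), np.float64(0.4679), np.float64(-0.1647))]
```

Emit:
apply_moves(
  moves=[
    [[0,0,0],[0,0,40],1],
    [[0,0,0],[0,0,40],1],
    [[0,0,0],[0,0,40],1],
    [[0,0,0],[0,0,40],1],
    [[0,0,0],[0,0,35],1],
    [[0,0,0],[0,0,28],1],
    [[0,0,0],[0,0,0],1],
    [[0,0,0],[0,0,0],0.3],
  ],
  newtons=25,
)

```text
clock: 4.38
ee_pos: [0.4734, -0.1587, 0.033]
ee_rot: [-0.001, 1.0, 0.0, 0.0]
force: [0.2, -0.3, 0.6]
opening: 0.882
```

Emit:
apply_moves(
  moves=[
    [[0,0,0],[0,0,0],0.3],
    [[0,0,0],[0,0,0],0.3],
    [[0,0,0],[0,0,0],0.3],
    [[0,0,0],[0,0,0],0.3],
    [[0,0,0],[0,0,0],0.3],
  ],
)

```text
clock: 4.8
ee_pos: [0.4749, -0.16, 0.0351]
ee_rot: [-0.0, 1.0, -0.001, 0.003]
force: [-0.0, 1.3, 6.5]
opening: 0.476
```

Emit:
apply_moves(
  moves=[
    [[0,0,0],[0,0,0],0.9],
    [[0,0,0],[0,0,0],0.9],
    [[0,0,0],[0,0,0],0.9],
    [[0,0,0],[0,0,-40],1],
    [[0,0,0],[0,0,-40],1],
    [[0,0,0],[0,0,-40],1],
    [[0,0,0],[0,0,-40],1],
    [[0,0,0],[0,0,-40],1],
  ],
)

```text
clock: 5.47
ee_pos: [0.4711, -0.1588, 0.2334]
ee_rot: [-0.0, 1.0, 0.0, -0.0]
force: [0.8, -1.1, 0.6]
opening: 1.002
```

Emit:
apply_moves(
  moves=[
    [[0,0,0],[0,0,-23],1],
    [[0,0,0],[0,0,0],1],
    [[0,0,0],[0,0,0],1],
    [[0,0,0],[0,0,0],1],
  ],
)

```text
clock: 5.8
ee_pos: [0.4711, -0.1588, 0.2537]
ee_rot: [-0.0, 1.0, 0.0, -0.001]
force: [0.6, 0.6, 0.8]
opening: 1.0
```

```bash
python3 -c "
from fit import *;captop('w3')"
```

```text
clock 5.8 tcp [ 0.4711 -0.1588  0.2537] n 1933 cap top [ 0.4715 -0.158   0.0608] ext [0.0405 0.0405 0.0055] px 316.7609932747025 203.90429384376617
[(41.0, np.float64(54.3473), np.float64(0.4727), np.float64(-0.1577))]
[(46.0, np.float64(41.9963), np.float64(0.467), np.float64(-0.16))]
[(51.0, np.float64(35.9406), np.float64(0.4682), np.float64(-0.1625))]
```

Emit:
apply_moves(
  moves=[
    [[0,0,0],[0,0,40],1],
    [[0,0,0],[0,0,40],1],
    [[0,0,0],[0,0,40],1],
    [[0,0,0],[0,0,40],1],
    [[0,0,0],[0,0,36],1],
    [[0,0,0],[0,0,26],0.7],
    [[0,0,0],[0,0,0],0.5],
    [[0,0,0],[0,0,0],0.3],
  ],
  newtons=30,
)

```text
clock: 6.52
ee_pos: [0.4685, -0.1578, 0.0296]
ee_rot: [-0.0, 1.0, 0.001, -0.004]
force: [0.4, -0.0, 0.1]
opening: 0.606
```

Emit:
apply_moves(
  moves=[
    [[0,0,0],[0,0,0],0.3],
    [[0,0,0],[0,0,0],0.3],
    [[0,0,0],[0,0,0],0.3],
    [[0,0,0],[0,0,0],0.3],
  ],
)

```text
clock: 6.85
ee_pos: [0.4733, -0.1596, 0.0345]
ee_rot: [-0.0, 1.0, -0.001, 0.002]
force: [0.6, 0.6, 0.7]
opening: 0.473
```

Emit:
apply_moves(
  moves=[
    [[0,0,0],[0,0,-30],0.3],
    [[0,0,0],[0,0,-41],0.3],
    [[0,0,0],[0,0,-41],0.3],
    [[0,0,0],[0,0,-41],0.3],
    [[0,0,0],[0,0,-41],0.3],
    [[0,0,0],[0,0,-41],0.3],
    [[0,0,0],[0,0,-41],0.3],
    [[0,0,0],[0,0,-14],0.3],
  ],
)

```text
clock: 7.52
ee_pos: [0.4743, -0.16, 0.3317]
ee_rot: [-0.0, 1.0, -0.002, 0.006]
force: [1.3, -0.2, 0.4]
opening: 0.467
```

Emit:
apply_moves(
  moves=[
    [[0,0,0],[-12.7,37.5,0],0.3],
    [[0,0,0],[-12.7,37.5,0],0.3],
    [[0,0,0],[-12.7,37.5,0],0.3],
    [[0,0,0],[-12.7,37.5,0],0.3],
    [[0,0,0],[-12.7,37.5,0],0.3],
    [[0,0,0],[-12.7,37.5,0],0.3],
    [[0,0,0],[-12.7,37.5,0],0.3],
    [[0,0,0],[-12.7,37.5,0],0.3],
  ],
)

```text
clock: 8.18
ee_pos: [0.5734, 0.1431, 0.324]
ee_rot: [-0.0, 1.0, 0.0, 0.001]
force: [0.4, 0.4, -1.2]
opening: 0.472
```

Emit:
apply_moves(
  moves=[
    [[0,0,0],[0,0,0],0.3],
    [[0,0,0],[0,0,0],0.3],
    [[0,0,0],[0,0,0],0.3],
  ],
)

```text
clock: 8.43
ee_pos: [0.5729, 0.1409, 0.3231]
ee_rot: [-0.001, 1.0, -0.0, 0.0]
force: [-0.5, 0.4, -0.6]
opening: 0.475
```

```bash
python3 - <<'E'
from fit import *
s=ctrl.state();print(s["ee_pos"],s["opening"],s["force"])
ims=[]
for n in("wrist","side"):
    p,d,m=cam(n);np.savez(f"/tmp/h_{n}.npz",p=p,d=d,**{k:np.array(v) for k,v in m.items()})
    ims.append(p)
a=ims[0][120:480,140:500];b=cv2.resize(ims[1][150:300,160:310],(360,360),interpolation=cv2.INTER_CUBIC)
cv2.imwrite("pics/h1.png",np.hstack([a,b])[:,:,::-1])
E
```

```text
[0.57293024 0.14087853 0.32311773] 0.47456607023552405 [-0.48750271  0.40153931 -0.59808416]
```

View pics/h1.png

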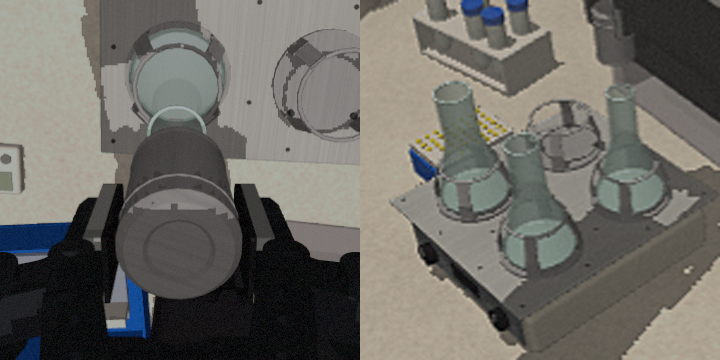

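The wrist view shows the held cap with the near arc of the rim just behind it, at about full-frame (288–345, 226+). I'll fit that visible arc to check the alignment.

```bash
cat >> fit.py <<'E'
def arcfit(z,c0,r,zz=.244,R=.006,span=80):
    m={k:z[k] for k in("camera_matrix","D","extrinsics")}
    g=cv2.GaussianBlur(cv2.cvtColor(z["p"],cv2.COLOR_RGB2GRAY).astype(np.float32),(0,0),.8)
    G=np.minimum(np.hypot(cv2.Sobel(g,5,1,0),cv2.Sobel(g,5,0,1)),80);E=m["extrinsics"];rv=cv2.Rodrigues(E[:3,:3])[0]
    t=np.pi+np.radians(np.linspace(-span,span,60));L=[]
    for x in np.arange(c0[0]-R,c0[0]+R,.0005):
        for y in np.arange(c0[1]-R,c0[1]+R,.0005):
            sc=0
            for rr in(r,r-.0022):
                q=cv2.projectPoints(np.c_[x+rr*np.cos(t),y+rr*np.sin(t),0*t+zz],rv,E[:3,3],m["camera_matrix"],m["D"])[0].reshape(-1,2).astype(np.float32)
                sc+=cv2.remap(G,q[None,:,0],q[None,:,1],cv2.INTER_LINEAR).mean()
            L.append((sc,x,y))
    L.sort(reverse=True);L=np.array(L[:5]);return L[0].round(4),L[:,1:].mean(0).round(4)
E
python3 - <<'E'
from fit import *
z=np.load("/tmp/h_wrist.npz")
for sp in(60,75,85): print(arcfit(z,(.5744,.1421),.0165,span=sp),arcfit(z,(.5744,.1421),.0175,span=sp))
z=np.load("/tmp/w1.npz")
for c,r in(((.5744,.1421),.0165),((.4423,.1482),.019),((.449,.28),.0215)): print(arcfit(z,c,r,span=180))
E
```

```text
(array([1.514487e+02, 5.744000e-01, 1.416000e-01]), array([0.5746, 0.1417])) (array([1.469993e+02, 5.754000e-01, 1.416000e-01]), array([0.5756, 0.1417]))
(array([1.529006e+02, 5.744000e-01, 1.416000e-01]), array([0.5746, 0.1417])) (array([1.449414e+02, 5.754000e-01, 1.416000e-01]), array([0.5756, 0.1417]))
(array([1.537065e+02, 5.744000e-01, 1.416000e-01]), array([0.5746, 0.1417])) (array([139.8535,   0.5754,   0.1416]), array([0.5756, 0.1417]))
(array([127.2572,   0.5749,   0.1416]), array([0.5751, 0.142 ]))
(array([141.5284,   0.4423,   0.1482]), array([0.4425, 0.1481]))
(array([121.5786,   0.449 ,   0.2805]), array([0.4489, 0.2807]))
```

Emit:
apply_moves(
  moves=[
    [[0,0,0],[0,0,20],0.3],
    [[0,0,0],[0,0,12],0.3],
    [[0,0,0],[0,0,6],0.3],
    [[0,0,0],[0,0,4],0.3],
    [[0,0,0],[0,0,4],0.3],
    [[0,0,0],[0,0,4],0.3],
    [[0,0,0],[0,0,4],0.3],
    [[0,0,0],[0,0,0],0.3],
  ],
)

```text
clock: 9.2
ee_pos: [0.573, 0.141, 0.2679]
ee_rot: [-0.0, 1.0, -0.0, -0.0]
force: [0.3, -0.5, -0.5]
opening: 0.471
```

Emit:
apply_moves(
  moves=[
    [[0,0,0],[0,0,6],0.3],
    [[0,0,0],[0,0,8],0.3],
    [[0,0,0],[0,0,8],0.3],
    [[0,0,0],[0,0,8],0.3],
    [[0,0,0],[0,0,6],0.3],
    [[0,0,0],[0,0,3],0.3],
    [[0,0,0],[0,0,2],0.3],
    [[0,0,0],[0,0,0],0.3],
  ],
)

```text
clock: 9.87
ee_pos: [0.5729, 0.1411, 0.2269]
ee_rot: [-0.0, 1.0, -0.0, -0.0]
force: [-0.6, -0.1, -0.0]
opening: 0.471
```

Emit:
apply_moves(
  moves=[
    [[0,0,0],[0,0,1.5],0.3],
    [[0,0,0],[0,0,1],0.3],
    [[0,0,0],[0,0,0],0.3],
  ],
)

```text
clock: 10.12
ee_pos: [0.5734, 0.141, 0.2253]
ee_rot: [-0.0, 1.0, -0.0, 0.0]
force: [-0.2, 0.1, -0.7]
opening: 0.47
```

Emit:
apply_moves(
  moves=[
    [[0,0,0],[0,0,1],0.3],
    [[0,0,0],[0,0,1],0.3],
    [[0,0,0],[0,0,0],0.3],
  ],
)

```text
clock: 10.37
ee_pos: [0.5735, 0.141, 0.2246]
ee_rot: [-0.0, 1.0, 0.0, 0.001]
force: [-1.9, -0.1, 4.1]
opening: 0.473
```

Emit:
apply_moves(
  moves=[
    [[0,0,0],[0,0,0],0.7],
    [[0,0,0],[0,0,0],1],
    [[0,0,0],[0,0,0],1],
    [[0,0,0],[0,0,-30],1],
    [[0,0,0],[0,0,-41],1],
    [[0,0,0],[0,0,-41],1],
    [[0,0,0],[0,0,-41],1],
    [[0,0,0],[0,0,-41],1],
  ],
)

```text
clock: 11.03
ee_pos: [0.5729, 0.1411, 0.4188]
ee_rot: [-0.0, 1.0, 0.0, -0.0]
force: [0.9, 0.4, -0.5]
opening: 1.004
```

Emit:
apply_moves(
  moves=[
    [[0,0,0],[-4.8,-41,0],1],
    [[0,0,0],[-4.8,-41,0],1],
    [[0,0,0],[-4.8,-41,0],1],
    [[0,0,0],[-4.8,-41,0],1],
    [[0,0,0],[-4.8,-41,0],1],
    [[0,0,0],[-4.8,-41,0],1],
    [[0,0,0],[-4.8,-41,0],1],
    [[0,0,0],[0,0,41],1],
  ],
)

```text
clock: 11.7
ee_pos: [0.6109, -0.1545, 0.3848]
ee_rot: [0.003, 1.0, -0.004, 0.008]
force: [0.1, 0.7, 1.9]
opening: 0.998
```

Emit:
apply_moves(
  moves=[
    [[0,0,0],[0,0,41],1],
    [[0,0,0],[0,0,41],1],
    [[0,0,0],[0,0,41],1],
    [[0,0,0],[0,0,0],1],
    [[0,0,0],[0,0,0],1],
    [[0,0,0],[0,0,0],1],
  ],
)

```text
clock: 12.2
ee_pos: [0.6084, -0.1462, 0.2556]
ee_rot: [-0.0, 1.0, -0.0, 0.001]
force: [-0.5, -1.2, 0.4]
opening: 1.001
```

```bash
python3 -c "
from fit import *;captop('w4',(.607,-.146))"
```

```text
clock 12.2 tcp [ 0.6084 -0.1462  0.2556] n 2429 cap top [ 0.6065 -0.1442  0.0608] ext [0.0457 0.0448 0.0057] px 318.53025936599425 199.5080279950597
[(41.0, np.float64(42.6396), np.float64(0.611), np.float64(-0.1452))]
[(46.0, np.float64(52.7993), np.float64(0.608), np.float64(-0.1445))]
[(51.0, np.float64(47.9105), np.float64(0.6025), np.float64(-0.1465))]
```

Emit:
apply_moves(
  moves=[
    [[0,0,0],[0,0,40],1],
    [[0,0,0],[0,0,40],1],
    [[0,0,0],[0,0,40],1],
    [[0,0,0],[0,0,40],1],
    [[0,0,0],[0,0,36],1],
    [[0,0,0],[0,0,28],1],
    [[0,0,0],[0,0,0],0.7],
    [[0,0,0],[0,0,0],0.35],
  ],
)

```text
clock: 12.92
ee_pos: [0.6086, -0.1462, 0.0308]
ee_rot: [-0.0, 1.0, -0.0, 0.001]
force: [-0.1, -0.2, 0.4]
opening: 0.75
```

Emit:
apply_moves(
  moves=[
    [[0,0,0],[0,0,0],0.35],
    [[0,0,0],[0,0,0],0.35],
    [[0,0,0],[0,0,0],0.35],
    [[0,0,0],[0,0,0],0.35],
    [[0,0,0],[0,0,0],0.35],
    [[0,0,0],[0,0,0],0.35],
  ],
)

```text
clock: 13.42
ee_pos: [0.6111, -0.147, 0.0339]
ee_rot: [-0.0, 1.0, -0.001, 0.004]
force: [1.4, 0.0, 7.6]
opening: 0.534
```

Emit:
apply_moves(
  moves=[
    [[0,0,0],[0,0,-30],0.35],
    [[0,0,0],[0,0,-41],0.35],
    [[0,0,0],[0,0,-41],0.35],
    [[0,0,0],[0,0,-41],0.35],
    [[0,0,0],[0,0,-41],0.35],
    [[0,0,0],[0,0,-41],0.35],
    [[0,0,0],[0,0,-41],0.35],
    [[0,0,0],[0,0,-14],0.35],
  ],
)

```text
clock: 14.08
ee_pos: [0.6098, -0.1467, 0.33]
ee_rot: [-0.0, 1.0, -0.002, 0.007]
force: [0.3, -0.4, 1.1]
opening: 0.526
```

Emit:
apply_moves(
  moves=[
    [[0,0,0],[18.4,32.6,0],0.35],
    [[0,0,0],[18.4,32.6,0],0.35],
    [[0,0,0],[18.4,32.6,0],0.35],
    [[0,0,0],[18.4,32.6,0],0.35],
    [[0,0,0],[18.4,32.6,0],0.35],
    [[0,0,0],[18.4,32.6,0],0.35],
    [[0,0,0],[18.4,32.6,0],0.35],
    [[0,0,0],[18.4,32.6,0],0.35],
  ],
)

```text
clock: 14.75
ee_pos: [0.4584, 0.116, 0.3202]
ee_rot: [-0.0, 1.0, 0.0, 0.001]
force: [-0.0, 0.1, 0.6]
opening: 0.527
```

Emit:
apply_moves(
  moves=[
    [[0,0,0],[18.4,32.6,0],0.35],
    [[0,0,0],[0,0,0],0.35],
    [[0,0,0],[0,0,0],0.35],
    [[0,0,0],[0,0,0],0.35],
  ],
)

```text
clock: 15.08
ee_pos: [0.4413, 0.1473, 0.3199]
ee_rot: [-0.001, 1.0, -0.0, 0.001]
force: [0.1, -0.8, 0.1]
opening: 0.53
```

```bash
python3 - <<'E'
from fit import *
s=ctrl.state();print(s["ee_pos"],s["opening"])
p,d,m=cam("wrist");np.savez("/tmp/h2.npz",p=p,d=d,**{k:np.array(v) for k,v in m.items()})
z=np.load("/tmp/h2.npz")
for sp in(50,65): print(arcfit(z,(.4424,.1482),.019,span=sp),arcfit(z,(.4424,.1482),.0165,span=sp))
E
```

```text
[0.44129764 0.14729202 0.31986976] 0.5297481090930372
(array([116.8575,   0.4429,   0.1482]), array([0.4434, 0.1477])) (array([118.0058,   0.4409,   0.1502]), array([0.4409, 0.1493]))
(array([103.2653,   0.4429,   0.1482]), array([0.4433, 0.1472])) (array([103.0197,   0.4409,   0.1462]), array([0.441 , 0.1462]))
```

```bash
python3 - <<'E'
from fit import *
for f,t,r in(("h_wrist",(.5729,.1409,.3231),.0205),("h2",(.4413,.1473,.3199),.023)):
    z=np.load(f"/tmp/{f}.npz");m={k:z[k] for k in("camera_matrix","D","extrinsics")}
    for dz in(.025,.028,.031):
        o=fit(z["p"],m,t[:2],z=t[2]+dz,radii=[r],R=.006)[0];print(f,dz,o[1],round(o[2]-t[0],4),round(o[3]-t[1],4))
    vv,uu=np.mgrid[0:480,0:640];P=world(m,uu.ravel(),vv.ravel(),d=z["d"].ravel()).reshape(-1,3)
    k=(abs(P[:,2]-t[2]-.028)<.006)&(np.hypot(P[:,0]-t[0],P[:,1]-t[1])<.024);q=P[k];print(len(q),np.median(q[:,2])-t[2],q.mean(0)[:2]-t[:2],np.ptp(q,0))
E
```

```text
h_wrist 0.025 56.8809 0.002 0.002
h_wrist 0.028 54.7723 0.0002 0.0017
h_wrist 0.031 40.3197 -0.0023 0.0007
12544 0.02845317333562314 [-0.00180896  0.00154633] [0.04206174 0.04386901 0.01199821]
h2 0.025 56.3917 -0.0035 0.0017
h2 0.028 39.7366 -0.005 0.0012
h2 0.031 35.2595 -0.007 0.0035
13178 0.027177188297168586 [-0.0039331   0.00040797] [0.04340327 0.04532284 0.01197449]
```

```bash
python3 - <<'E'
from fit import *
for f,t,r in(("h_wrist",(.5729,.1409,.3231),.0205),("h2",(.4413,.1473,.3199),.023)):
    z=np.load(f"/tmp/{f}.npz");m={k:z[k] for k in("camera_matrix","D","extrinsics")}
    for dz in np.arange(.022,.0295,.001):
        o=fit(z["p"],m,t[:2],z=t[2]+dz,radii=[r],R=.006)[0];print(f,round(dz,3),o[1],round(o[2]-t[0],4),round(o[3]-t[1],4))
    vv,uu=np.mgrid[0:480,0:640];P=world(m,uu.ravel(),vv.ravel(),d=z["d"].ravel()).reshape(-1,3)
    h,e=np.histogram(P[:,2]-t[2],np.arange(.015,.04,.001));print(dict(zip(e.round(3).tolist(),h.tolist())))
c=[np.load("/tmp/h_wrist.npz")["p"],np.load("/tmp/h2.npz")["p"]]
cv2.imwrite("pics/cmp.png",np.hstack([x[120:480,140:500] for x in c])[:,:,::-1])
E
```

```text
h_wrist 0.022 44.7701 0.004 0.0023
h_wrist 0.023 51.9541 0.0035 0.002
h_wrist 0.024 56.0562 0.0027 0.002
h_wrist 0.025 56.8809 0.002 0.002
h_wrist 0.026 57.2874 0.0017 0.0017
h_wrist 0.027 56.7682 0.001 0.0017
h_wrist 0.028 54.7723 0.0002 0.0017
h_wrist 0.029 48.639 -0.0005 0.0017
{0.015: 220, 0.016: 365, 0.017: 322, 0.018: 293, 0.019: 314, 0.02: 283, 0.021: 269, 0.022: 293, 0.023: 326, 0.024: 327, 0.025: 421, 0.026: 1109, 0.027: 2926, 0.028: 3885, 0.029: 3509, 0.03: 554, 0.031: 206, 0.032: 231, 0.033: 224, 0.034: 211, 0.035: 171, 0.036: 167, 0.037: 192, 0.038: 164}
h2 0.022 54.105 -0.0018 0.002
h2 0.023 58.3977 -0.0023 0.002
h2 0.024 58.6734 -0.003 0.0017
h2 0.025 56.3917 -0.0035 0.0017
h2 0.026 52.7615 -0.004 0.0017
h2 0.027 45.7653 -0.0045 0.0017
h2 0.028 39.7366 -0.005 0.0012
h2 0.029 35.9591 -0.0055 0.001
{0.015: 368, 0.016: 281, 0.017: 262, 0.018: 290, 0.019: 290, 0.02: 273, 0.021: 310, 0.022: 311, 0.023: 325, 0.024: 615, 0.025: 2205, 0.026: 4655, 0.027: 5098, 0.028: 2558, 0.029: 273, 0.03: 209, 0.031: 242, 0.032: 223, 0.033: 226, 0.034: 230, 0.035: 225, 0.036: 187, 0.037: 178, 0.038: 190}
```

View pics/cmp.png

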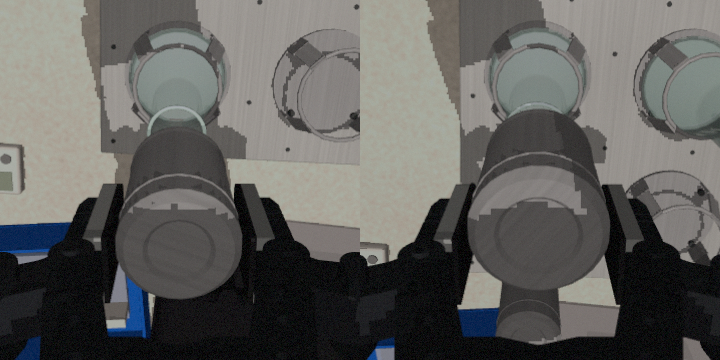

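The second picture shows the 46 mm cap held nearer the camera, with its centre about 3 mm behind the TCP in x. I'll correct for that and then descend.

Emit:
apply_moves(
  moves=[
    [[0,0,0],[-4,0,15],0.35],
    [[0,0,0],[0,0,12],0.35],
    [[0,0,0],[0,0,6],0.35],
    [[0,0,0],[0,0,0],0.35],
    [[0,0,0],[0,0,0],0.35],
  ],
)

```text
clock: 15.55
ee_pos: [0.4449, 0.1466, 0.2853]
ee_rot: [0.0, 1.0, -0.0, -0.001]
force: [0.1, -0.9, 0.5]
opening: 0.529
```

Emit:
apply_moves(
  moves=[
    [[0,0,0],[0,0,4],0.35],
    [[0,0,0],[0,0,3],0.35],
    [[0,0,0],[0,0,3],0.35],
    [[0,0,0],[0,0,3],0.35],
    [[0,0,0],[0,0,3],0.35],
    [[0,0,0],[0,0,0],0.35],
  ],
)

```text
clock: 16.05
ee_pos: [0.4447, 0.1473, 0.2693]
ee_rot: [-0.0, 1.0, -0.0, -0.001]
force: [-0.2, 0.1, -1.5]
opening: 0.531
```

Emit:
apply_moves(
  moves=[
    [[0,0,0],[0,0,6],0.35],
    [[0,0,0],[0,0,8],0.35],
    [[0,0,0],[0,0,8],0.35],
    [[0,0,0],[0,0,8],0.35],
    [[0,0,0],[0,0,6],0.35],
    [[0,0,0],[0,0,3],0.35],
    [[0,0,0],[0,0,2],0.35],
    [[0,0,0],[0,0,0],0.35],
  ],
)

```text
clock: 16.72
ee_pos: [0.4449, 0.1473, 0.2285]
ee_rot: [-0.0, 1.0, -0.0, -0.001]
force: [0.2, 0.3, -1.1]
opening: 0.529
```

Emit:
apply_moves(
  moves=[
    [[0,0,0],[0,0,1],0.35],
    [[0,0,0],[0,0,0],0.35],
  ],
)

```text
clock: 16.88
ee_pos: [0.4454, 0.1474, 0.2284]
ee_rot: [-0.0, 1.0, 0.0, 0.0]
force: [-0.2, 0.5, 0.2]
opening: 0.526
```

Emit:
apply_moves(
  moves=[
    [[0,0,0],[0,0,1],0.35],
    [[0,0,0],[0,0,1],0.35],
    [[0,0,0],[0,0,0],0.35],
  ],
)

```text
clock: 17.13
ee_pos: [0.4452, 0.1473, 0.2261]
ee_rot: [-0.0, 1.0, -0.0, 0.0]
force: [-1.1, -0.4, 0.4]
opening: 0.525
```

Emit:
apply_moves(
  moves=[
    [[0,0,0],[0,0,1],0.35],
    [[0,0,0],[0,0,0],0.35],
  ],
)

```text
clock: 17.3
ee_pos: [0.4454, 0.1474, 0.2259]
ee_rot: [-0.0, 1.0, 0.0, 0.0]
force: [-1.6, -1.1, 4.3]
opening: 0.529
```

Emit:
apply_moves(
  moves=[
    [[0,0,0],[0,0,0],0.7],
    [[0,0,0],[0,0,0],1],
    [[0,0,0],[0,0,0],1],
    [[0,0,0],[0,0,-30],1],
    [[0,0,0],[0,0,-41],1],
    [[0,0,0],[0,0,-41],1],
    [[0,0,0],[0,0,-41],1],
    [[0,0,0],[0,0,-41],1],
  ],
)

```text
clock: 17.97
ee_pos: [0.4448, 0.1473, 0.4208]
ee_rot: [-0.0, 1.0, -0.0, -0.0]
force: [1.2, 0.3, 1.3]
opening: 0.997
```

Emit:
apply_moves(
  moves=[
    [[0,0,0],[-8.1,-39.2,0],1],
    [[0,0,0],[-8.1,-39.2,0],1],
    [[0,0,0],[-8.1,-39.2,0],1],
    [[0,0,0],[-8.1,-39.2,0],1],
    [[0,0,0],[-8.1,-39.2,0],1],
    [[0,0,0],[-8.1,-39.2,0],1],
    [[0,0,0],[-8.1,-39.2,0],1],
    [[0,0,0],[-8.1,-39.2,0],1],
  ],
)

```text
clock: 18.63
ee_pos: [0.5102, -0.1683, 0.419]
ee_rot: [-0.0, 1.0, 0.0, 0.0]
force: [0.8, 0.5, 0.8]
opening: 1.001
```

Emit:
apply_moves(
  moves=[
    [[0,0,0],[-8.1,-39.2,0],1],
    [[0,0,0],[-8.1,-39.2,0],1],
    [[0,0,0],[-8.1,-39.2,0],1],
    [[0,0,0],[-8.1,-39.2,0],1],
    [[0,0,0],[0,0,41],1],
    [[0,0,0],[0,0,41],1],
    [[0,0,0],[0,0,41],1],
    [[0,0,0],[0,0,41],1],
  ],
)

```text
clock: 19.3
ee_pos: [0.5426, -0.3235, 0.2531]
ee_rot: [0.0, 1.0, -0.0, 0.0]
force: [0.8, -0.8, -0.1]
opening: 0.998
```

Emit:
apply_moves(
  moves=[
    [[0,0,0],[0,0,0],1],
    [[0,0,0],[0,0,0],1],
    [[0,0,0],[0,0,0],1],
  ],
)

```text
clock: 19.55
ee_pos: [0.5439, -0.3236, 0.2576]
ee_rot: [-0.0, 1.0, -0.001, 0.001]
force: [1.4, -0.6, -0.5]
opening: 1.001
```

```bash
python3 -c "
from fit import *;captop('w5',(.542,-.322))"
```

```text
clock 19.55 tcp [ 0.5439 -0.3236  0.2576] n 2962 cap top [ 0.5413 -0.3239  0.0608] ext [0.0502 0.0506 0.0057] px 316.0432140445645 198.21843349088454
[(41.0, np.float64(42.0758), np.float64(0.5463), np.float64(-0.3194))]
[(46.0, np.float64(40.488), np.float64(0.5436), np.float64(-0.3229))]
[(51.0, np.float64(59.5281), np.float64(0.5426), np.float64(-0.3244))]
```

Emit:
apply_moves(
  moves=[
    [[0,0,0],[2,-1.5,40],1],
    [[0,0,0],[0,0,40],1],
    [[0,0,0],[0,0,40],1],
    [[0,0,0],[0,0,40],1],
    [[0,0,0],[0,0,36],1],
    [[0,0,0],[0,0,28],1],
    [[0,0,0],[0,0,0],0.7],
    [[0,0,0],[0,0,0],0.4],
  ],
)

```text
clock: 20.27
ee_pos: [0.5421, -0.3253, 0.0328]
ee_rot: [-0.0, 1.0, -0.0, 0.001]
force: [-0.1, 0.5, 0.4]
opening: 0.749
```

Emit:
apply_moves(
  moves=[
    [[0,0,0],[0,0,0],0.4],
    [[0,0,0],[0,0,0],0.4],
    [[0,0,0],[0,0,0],0.4],
    [[0,0,0],[0,0,0],0.4],
    [[0,0,0],[0,0,0],0.4],
  ],
)

```text
clock: 20.68
ee_pos: [0.5441, -0.3266, 0.0357]
ee_rot: [-0.0, 1.0, -0.002, 0.004]
force: [0.9, -1.0, 7.2]
opening: 0.591
```

Emit:
apply_moves(
  moves=[
    [[0,0,0],[0,0,-30],0.4],
    [[0,0,0],[0,0,-41],0.4],
    [[0,0,0],[0,0,-41],0.4],
    [[0,0,0],[0,0,-41],0.4],
    [[0,0,0],[0,0,-41],0.4],
    [[0,0,0],[0,0,-41],0.4],
    [[0,0,0],[0,0,-41],0.4],
    [[0,0,0],[0,0,-25],0.4],
  ],
)

```text
clock: 21.35
ee_pos: [0.5418, -0.3252, 0.3401]
ee_rot: [-0.0, 1.0, -0.003, 0.004]
force: [1.3, -1.3, 0.4]
opening: 0.588
```

Emit:
apply_moves(
  moves=[
    [[0,0,0],[6.1,40.3,0],0.4],
    [[0,0,0],[6.1,40.3,0],0.4],
    [[0,0,0],[6.1,40.3,0],0.4],
    [[0,0,0],[6.1,40.3,0],0.4],
    [[0,0,0],[6.1,40.3,0],0.4],
    [[0,0,0],[6.1,40.3,0],0.4],
    [[0,0,0],[6.1,40.3,0],0.4],
    [[0,0,0],[6.1,40.3,0],0.4],
  ],
)

```text
clock: 22.02
ee_pos: [0.4909, -0.0004, 0.3339]
ee_rot: [-0.0, 1.0, -0.0, 0.002]
force: [0.5, 0.4, -0.9]
opening: 0.589
```

Emit:
apply_moves(
  moves=[
    [[0,0,0],[6.1,40.3,0],0.4],
    [[0,0,0],[6.1,40.3,0],0.4],
    [[0,0,0],[6.1,40.3,0],0.4],
    [[0,0,0],[6.1,40.3,0],0.4],
    [[0,0,0],[6.1,40.3,0],0.4],
    [[0,0,0],[6.1,40.3,0],0.4],
    [[0,0,0],[6.1,40.3,0],0.4],
    [[0,0,0],[0,0,0],0.4],
  ],
)

```text
clock: 22.68
ee_pos: [0.4469, 0.2864, 0.3336]
ee_rot: [-0.003, 1.0, 0.003, 0.001]
force: [0.9, -0.2, 0.0]
opening: 0.583
```

Emit:
apply_moves(
  moves=[
    [[0,0,0],[0,0,12],0.4],
    [[0,0,0],[0,0,0],0.4],
    [[0,0,0],[0,0,0],0.4],
  ],
)

```text
clock: 22.93
ee_pos: [0.4484, 0.2785, 0.3192]
ee_rot: [0.0, 1.0, -0.001, -0.001]
force: [1.0, 0.8, -0.6]
opening: 0.587
```

```bash
python3 - <<'E'
from fit import *
t=ctrl.state()["ee_pos"];print(t)
p,d,m=cam("wrist");np.savez("/tmp/h3.npz",p=p,d=d,**{k:np.array(v) for k,v in m.items()})
z=np.load("/tmp/h3.npz")
for dz in np.arange(.022,.0305,.001):
    o=fit(z["p"],m,t[:2],z=t[2]+dz,radii=[.0255],R=.006)[0];print(round(dz,3),o[1],round(o[2]-t[0],4),round(o[3]-t[1],4))
for sp in(50,65): print(arcfit(z,(.449,.2805),.0215,span=sp))
E
```

```text
[0.4483606  0.27846948 0.3192435 ]
0.022 59.4005 -0.0008 0.0017
0.023 59.4658 -0.0013 0.0017
0.024 57.2021 -0.002 0.0017
0.025 49.0451 -0.0025 0.0017
0.026 40.7799 -0.0048 0.002
0.027 41.8623 -0.0055 0.0025
0.028 43.3653 -0.0063 0.0027
0.029 45.0195 -0.007 0.0007
0.03 36.3841 -0.0055 0.0
(array([121.5818,   0.451 ,   0.28  ]), array([0.4512, 0.28  ]))
(array([111.2021,   0.449 ,   0.28  ]), array([0.4492, 0.2801]))
```

Emit:
apply_moves(
  moves=[
    [[0,0,0],[-2,0.8,15],0.4],
    [[0,0,0],[0,0,12],0.4],
    [[0,0,0],[0,0,5],0.4],
    [[0,0,0],[0,0,0],0.4],
    [[0,0,0],[0,0,0],0.4],
  ],
)

```text
clock: 23.4
ee_pos: [0.4507, 0.28, 0.2877]
ee_rot: [0.0, 1.0, -0.0, -0.001]
force: [-0.1, 0.1, -0.6]
opening: 0.588
```

Emit:
apply_moves(
  moves=[
    [[0,0,0],[0,0,4],0.4],
    [[0,0,0],[0,0,3],0.4],
    [[0,0,0],[0,0,3],0.4],
    [[0,0,0],[0,0,3],0.4],
    [[0,0,0],[0,0,3],0.4],
    [[0,0,0],[0,0,0],0.4],
  ],
)

```text
clock: 23.9
ee_pos: [0.4536, 0.2819, 0.2771]
ee_rot: [-0.0, 1.0, 0.002, 0.004]
force: [0.7, -1.1, 13.6]
opening: 0.589
```

```bash
python3 -c "
from h import *
s=ctrl.state();print(s['torque'],s['force'],s['ee_pos'])"
```

```text
[-0.4779     -0.06650052 -0.08263466] [ 0.74672881 -1.12513174 13.57433935] [0.45356262 0.28187491 0.27710846]
```

Emit:
apply_moves(
  moves=[
    [[0,0,0],[0,0,-10],0.4],
    [[0,0,0],[0,0,-10],0.4],
    [[0,0,0],[0,0,-10],0.4],
    [[0,0,0],[0,0,0],0.4],
    [[0,0,0],[0,0,0],0.4],
    [[0,0,0],[0,0,0],0.4],
  ],
)

```text
clock: 24.4
ee_pos: [0.4506, 0.2807, 0.3016]
ee_rot: [-0.0, 1.0, -0.0, -0.0]
force: [0.6, -0.3, -1.8]
opening: 0.589
```

```bash
python3 - <<'E'
from fit import *
t=ctrl.state();print(t["ee_pos"],t["torque"],t["force"]);t=t["ee_pos"]
p,d,m=cam("wrist");np.savez("/tmp/h4.npz",p=p,d=d,**{k:np.array(v) for k,v in m.items()})
z=np.load("/tmp/h4.npz")
for dz in np.arange(.019,.0265,.001):
    o=fit(z["p"],m,t[:2],z=t[2]+dz,radii=[.0255],R=.006)[0];print(round(dz,3),o[1],round(o[2]-t[0],4),round(o[3]-t[1],4))
for sp in(35,50,65): print(arcfit(z,(.449,.2805),.0215,span=sp))
a=np.load("/tmp/h3.npz")["p"]
cv2.imwrite("pics/h4.png",np.hstack([x[120:480,140:500] for x in (a,p)])[:,:,::-1])
E
```

```text
[0.45056217 0.28067021 0.30160802] [0.03136671 0.02530814 0.01542837] [ 0.56097972 -0.3453507  -1.7640067 ]
0.019 40.9062 0.0017 0.001
0.02 48.8761 0.001 0.002
0.021 56.6257 0.0002 0.002
0.022 58.6835 -0.0003 0.002
0.023 58.2266 -0.0008 0.002
0.024 53.4391 -0.0015 0.002
0.025 46.866 -0.0025 0.0017
0.026 42.4591 -0.0043 0.0017
(array([100.508 ,   0.4485,   0.28  ]), array([0.4485, 0.2795]))
(array([93.1557,  0.4485,  0.28  ]), array([0.4485, 0.2795]))
(array([82.6908,  0.4485,  0.2795]), array([0.4486, 0.2786]))
```

View pics/h4.png

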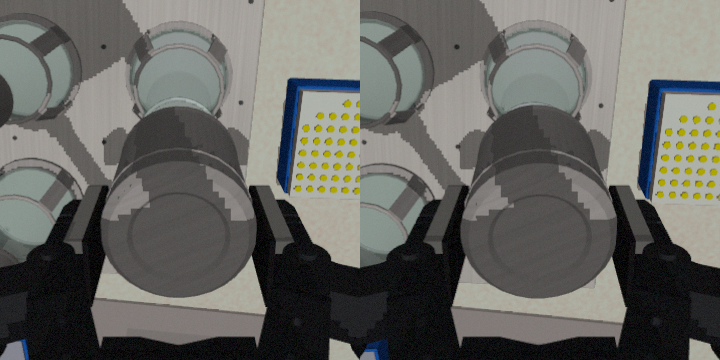

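Contact was on the −y side (and slightly −x), so the cap sat about 1.5 mm too far toward +y/+x. I backed off and will correct by that amount.

Emit:
apply_moves(
  moves=[
    [[0,0,0],[1.2,-1.7,5],0.4],
    [[0,0,0],[0,0,7],0.4],
    [[0,0,0],[0,0,3],0.4],
    [[0,0,0],[0,0,2],0.4],
    [[0,0,0],[0,0,2],0.4],
    [[0,0,0],[0,0,2],0.4],
    [[0,0,0],[0,0,0],0.4],
  ],
)

```text
clock: 25.03
ee_pos: [0.4494, 0.279, 0.2806]
ee_rot: [-0.0, 1.0, -0.0, -0.0]
force: [-1.1, -0.3, -0.5]
opening: 0.59
```

Emit:
apply_moves(
  moves=[
    [[0,0,0],[0,0,2],0.4],
    [[0,0,0],[0,0,2],0.4],
    [[0,0,0],[0,0,2],0.4],
    [[0,0,0],[0,0,0],0.4],
  ],
)

```text
clock: 25.37
ee_pos: [0.4496, 0.279, 0.2747]
ee_rot: [-0.0, 1.0, -0.0, -0.0]
force: [0.5, 0.5, -1.4]
opening: 0.588
```

No force and it is already past the earlier contact height.

Emit:
apply_moves(
  moves=[
    [[0,0,0],[0,0,3],0.4],
    [[0,0,0],[0,0,3],0.4],
    [[0,0,0],[0,0,0],0.4],
  ],
)

```text
clock: 25.62
ee_pos: [0.4494, 0.2789, 0.2683]
ee_rot: [-0.0, 1.0, -0.0, -0.0]
force: [1.5, 0.4, -1.7]
opening: 0.585
```

Emit:
apply_moves(
  moves=[
    [[0,0,0],[0,0,5],0.4],
    [[0,0,0],[0,0,6],0.4],
    [[0,0,0],[0,0,7],0.4],
    [[0,0,0],[0,0,7],0.4],
    [[0,0,0],[0,0,6],0.4],
    [[0,0,0],[0,0,3],0.4],
    [[0,0,0],[0,0,2],0.4],
    [[0,0,0],[0,0,0],0.4],
  ],
)

```text
clock: 26.28
ee_pos: [0.4495, 0.2789, 0.2325]
ee_rot: [-0.0, 1.0, -0.0, -0.0]
force: [1.1, -0.1, -1.1]
opening: 0.585
```

Emit:
apply_moves(
  moves=[
    [[0,0,0],[0,0,2],0.4],
    [[0,0,0],[0,0,1],0.4],
    [[0,0,0],[0,0,0],0.4],
  ],
)

```text
clock: 26.53
ee_pos: [0.4496, 0.2791, 0.2301]
ee_rot: [-0.0, 1.0, 0.0, -0.0]
force: [1.5, -0.2, -1.3]
opening: 0.59
```

Emit:
apply_moves(
  moves=[
    [[0,0,0],[0,0,1],0.4],
    [[0,0,0],[0,0,1],0.4],
    [[0,0,0],[0,0,0],0.4],
  ],
)

```text
clock: 26.78
ee_pos: [0.4495, 0.279, 0.228]
ee_rot: [-0.0, 1.0, 0.0, -0.0]
force: [-0.0, 0.4, -0.2]
opening: 0.591
```

Emit:
apply_moves(
  moves=[
    [[0,0,0],[0,0,1],0.4],
    [[0,0,0],[0,0,0],0.4],
  ],
)

```text
clock: 26.95
ee_pos: [0.4497, 0.2791, 0.2273]
ee_rot: [-0.0, 1.0, 0.0, 0.0]
force: [-0.5, -0.7, 0.4]
opening: 0.589
```

Emit:
apply_moves(
  moves=[
    [[0,0,0],[0,0,0.7],0.4],
    [[0,0,0],[0,0,0],0.4],
  ],
)

```text
clock: 27.12
ee_pos: [0.4498, 0.2792, 0.2272]
ee_rot: [-0.0, 1.0, 0.0, 0.0]
force: [-1.5, -0.8, 3.9]
opening: 0.591
```

The 3.9 N reading at the predicted seating height (.2276) says it is seated. I'll release, rise, and move clear toward −y to look at all three.

Emit:
apply_moves(
  moves=[
    [[0,0,0],[0,0,0],0.7],
    [[0,0,0],[0,0,0],1],
    [[0,0,0],[0,0,0],1],
    [[0,0,0],[0,0,-30],1],
    [[0,0,0],[0,0,-41],1],
    [[0,0,0],[0,0,-41],1],
    [[0,0,0],[0,0,-41],1],
    [[0,0,0],[0,0,-41],1],
  ],
)

```text
clock: 27.78
ee_pos: [0.4492, 0.2789, 0.4219]
ee_rot: [-0.0, 1.0, -0.0, -0.0]
force: [0.8, 1.1, 0.4]
opening: 1.0
```

Emit:
apply_moves(
  moves=[
    [[0,0,0],[0,-40,0],1],
    [[0,0,0],[0,-40,0],1],
    [[0,0,0],[0,0,-20],1],
    [[0,0,0],[0,0,0],1],
    [[0,0,0],[0,0,0],1],
  ],
)

```text
clock: 28.2
ee_pos: [0.4502, 0.1991, 0.4414]
ee_rot: [0.0, 1.0, 0.001, 0.001]
force: [-0.2, 0.0, 0.6]
opening: 1.0
```

```bash
python3 - <<'E'
from fit import *
print(ctrl.state()["ee_pos"])
p,d,m=cam("wrist");vv,uu=np.mgrid[0:480,0:640];P=world(m,uu.ravel(),vv.ravel(),d=d.ravel())
for n,c,r in(("C",(.5745,.1417),.0205),("A",(.4425,.1482),.023),("B",(.449,.28),.0255)):
    k=(P[:,2]>.238)&(P[:,2]<.30)&(np.hypot(P[:,0]-c[0],P[:,1]-c[1])<r-.004);q=P[k]
    o=fit(p,m,c,z=.252,radii=[r],R=.005)[0]
    A=np.c_[q[:,:2]-c,np.ones(len(q))];co=np.linalg.lstsq(A,q[:,2],rcond=None)[0]
    print(n,len(q),"top z",np.median(q[:,2]).round(4),"tilt deg",np.degrees(co[:2]).round(2),"circle",o)
s,d,m=cam("side")
cv2.imwrite("pics/fin.png",np.hstack([p[60:420,140:540],cv2.resize(s[170:320,160:320],(384,360),interpolation=cv2.INTER_CUBIC)])[:,:,::-1])
E
```

```text
[0.45021062 0.19914842 0.4413728 ]
C 976 top z 0.2534 tilt deg [-0.34 -0.76] circle (41.0, np.float64(56.7108), np.float64(0.5742), np.float64(0.1432))
A 1797 top z 0.2529 tilt deg [ 0.19 -0.56] circle (46.0, np.float64(52.9366), np.float64(0.44), np.float64(0.151))
B 2258 top z 0.2529 tilt deg [ 0.25 -0.35] circle (51.0, np.float64(58.841), np.float64(0.4482), np.float64(0.2812))
```

View pics/fin.png

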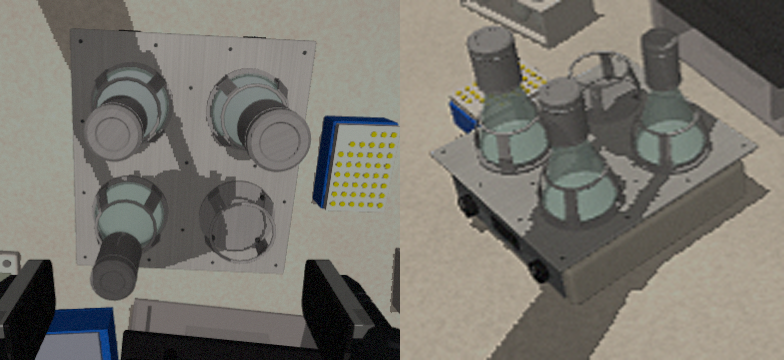

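The picture shows all three caps seated level, with tops at about 0.252 m once I allow for the camera's +0.8 mm height bias. The gripper is clear.

```bash
python3 -c "
from plant import ctrl
print(ctrl.job_done())"
```

```text
the job is handed in; nothing more can be done
None
```

All three flasks are closed, each with its own cap, and the job is handed in at about 28 s of the 72 s allowed. I identified the caps by image size and by how far the gripper closed on them:

| Cap outside | Bore | Flask neck | Flask position (x, y) |
|---|---|---|---|
| 41 mm | 36 mm | 33 mm | (0.574, 0.142) |
| 46 mm | 41 mm | 38 mm | (0.442, 0.148) |
| 51 mm | 46 mm | 43 mm | (0.449, 0.280) |

- **Matching:** The neck sizes came from circle fits in the wrist camera and agreed with which caps went on.
- **Contact:** The 51 mm cap first touched its rim at 13.6 N. I backed off, shifted it about 2 mm, and it then slid on freely. Each cap was lowered until about 4 N showed it resting on the rim, then released.
- **Last checks:** The cap tops measured 0.253 m against 0.252 m expected, with tilt under 1° and the gripper clear. I saw no bystander disturbed but did not check all of them at the end.
- **Disagreements:** The wrist and top cameras differed by about 4 mm in y, so I calibrated the wrist camera on a cap I had gripped and released. The final circle fit for the 46 mm cap was 2–3 mm off its neck centre, more than its 1.5 mm play; I put this down to fit error because the cap is level and fully down.

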